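Fetch the rear spanner from a crowded hook into its sliding-cover case

ROBOT

A 7-joint arm with a two-finger parallel gripper is mounted at the origin on a cart in front of the work surface, level with it; the furniture and walls round the work are solid. World frame = base frame: x ahead of the robot, y to its left, z up, the work surface at z = 0. Lengths are in m, angles in rad, forces in N, time in s.
With the tool pointing down it reaches from about 0.4 to 0.85 m from the base axis. Payload 4.4 kg.
Tool frame: the origin (TCP) lies at the very end of the fingers, on their centre line; the grasp point (between the pads) lies 19 mm behind it; z points along the fingers, y is the line along which they close (so a half turn about z gives the same grasp; the last joint's range is limited). The gripper opens to 94 mm and grips with 3 to 60 N. Pads are 16 mm wide; open, the fingers measure 119 mm over their backs; the gripper's body (75 mm by 177 mm) begins 78 mm behind the grasp point.
Start: joints at [1.155, 0.628, 0.038, 1.517, -0.027, 0.996, -0.02], TCP at [0.223, -0.611, 0.205] pointing down, gripper open.
Joint ranges: [-3.06, 3.06], [-0.37, 2.12], [-1.25, 1.32], [0.18, 2.47], [-1.1, 4.24], [0.23, 1.98], [-2.94, 2.94]. Speed limits (rad/s): [2.57, 2.57, 3.14, 3.14, 3.14, 3.14, 3.14].

INTERFACE

Orientations are given as a rotation vector (axis times angle).
In Python, from station import env, grip, planner, snapshot, get_calibration gives the robot as it stands. Calls block until the motion is done:
- env.goto(position, orientation): joint-space move of the TCP to a pose.
- env.move_straight(position, speed=0.15, ori=None): straight line of the TCP; ori=None keeps the orientation; speed is the mean speed in m/s.
- env.movej(angles): joint-space move.
- grip(opening, grip_force=None): finger opening in m; grip_force is the grip in N (None keeps the last); returns when the fingers have stopped.
- env.pause(seconds).
- planner.inverse_kinematics(position, orientation): joint angles nearest the present ones, or None.
- snapshot(name): name is "side" or "top"; returns the picture (420x560x3 uint8, blue, green, red); there is no depth.
- get_calibration(name): a dict with "intrinsics" (3x3 intrinsics, pixels), "R" (3x3) and "t" (3): a world point X has camera coordinates R X + t. Camera axes: x right, y down, z forward; pixel columns grow to the right and rows downward; lengths in m; the calibration is good to about 2 mm. A picture is of the moment at which its call begins. get_calibration takes no time and is no camera call.
A pose or a line that the arm cannot do raises env.IKError and nothing moves.
- env.hand_in(): hands the job in; it is judged then, once.
Readings, each from a call of its own:
- env.current_time_s(): time.
- env.current_joints(): joint angles.
- env.current_qvel(): joint speeds.
- env.current_tau(): joint torques, N m.
- env.current_tool_pos(): TCP position.
- env.current_ee_rot(): TCP orientation.
- env.current_force(): force on the tool from outside, world axes, zero at the start.
- env.current_wrist_torque(): the same for the moment, N m.
- env.current_width(): finger opening in m.
- env.current_grip_force(): force on a finger pad.
Only numpy, scipy, OpenCV 4.12 (cv2) and the standard library are available. Lean on these libraries where they do the work, as an engineer would, in place of code of your own. Each camera call takes 0.05 s, during which the arm holds its last target. There are 200 camera calls.

TASK

The gas-changeover tool case needs its yellow spanner, which hangs at the back of the crowded hook: move the red and the blue spanner in front of it over to the spare hook. Slide the case's cover open, lay the yellow spanner flat in the insert (do not let it topple in), ring in the bay with the finger cut-outs, and gently push its jaw end under the little bridge until it is fully home. Then slide the cover fully shut, leaving the red and blue spanners hanging on the spare hook and everything else on the table undisturbed.

Things in the scene. Friction and masses are not known exactly. Their poses are not given: they have to be found in the camera images.
- rack: fixed tool rack: white perforated board 200 mm wide (own y), 238 mm high, on a grey foot 110 mm deep, 12 mm high, reaching forward under the hooks. Origin: bottom middle of the board's front face; hooks point along own -x. Two identical hooks 120 mm apart (y = +60, -60 mm); which is the full one changes.
- hook_full: crowded hook: level steel rod 7 mm thick. Origin: rod axis at the board's face, 212 mm above the table; rod runs 118 mm along own -x, z up. Three spanners hang on it about 36, 66 and 96 mm from the board, ring axis along the rod, ring centre 8 mm below the rod's axis; yellow is rearmost. They go on and off over the nose.
- hook_spare: spare hook, like the other (same frame, rod 7 mm thick, 118 mm long along own -x, 212 mm above the table), empty at the start.
- nose (a point): top of the spare hook's upturned nose (both hooks alike): the rod bends up from x = -118 mm and ends at x = -133 mm, 11 mm above the rod's axis. A hanging spanner must be raised 9 to 14 mm to pass the nose (24 mm hole, 7 mm rod), then moved along the hook.
- spanner_yellow: yellow-sleeved steel spanner, 142 mm long, 0.09 to 0.17 kg. Origin: ring centre; own x = ring axis, z = from jaw to ring (up while hanging), y = width. Ring 34 mm outside, 24 mm hole, 10 mm thick; shaft 13 x 6; sleeve 16 x 8.5, z = -29 to -87; jaw 28 wide, 8 thick, end at z = -125 mm. Held across the ring (34 mm, own y) it swings between the pads about own y. Hangs rearmost.
- spanner_red: red-sleeved spanner, same shape and frame as the yellow one; hangs in front of the yellow one (before or behind the blue one).
- spanner_blue: blue-sleeved spanner, same shape and frame as the yellow one; hangs in front of the yellow one (before or behind the red one).
- case: grey tool case fixed to the table, 194 long (own x) x 114 wide (y) x 43 mm high, blue sliding cover. Origin: centre of its underside. Side lips 43 mm high, 94 mm apart; end walls 35 mm high, inside x = -91 to 91. Insert for one spanner flat along x, jaw towards +x: dark blocks, green channel 40 mm wide, floor 16 mm, edges 24 mm above the table, x = -28 to 75 mm, closed by a block at +75.
- case_bridge (a point): middle of the underside of the aluminium bridge across the case's channel: case x = 62 to 72 mm, underside 30 mm, top 34 mm above the table. The jaw end goes under it, up to the channel's end. 153 mm is free from the -x wall to the bridge, so the spanner (142 mm) can be laid short of it, then slid on 10 to 30 mm until it stops.
- ring_home (a point): where the ring's centre is when the spanner is fully home: case x = -50, y = 0, 21 mm above the table. In x = -91 to -28 mm the ring lies on a green pad 24 mm wide, 16 mm high, with an open bay 38 mm wide on each side (floor 3 mm above the table) for the fingers. Lowered upright, the jaw's end tends to skid on the floor; leaning the fingers 20 to 30 deg as it goes down helps.
- cover (a joint): position of the case's blue cover, m: 0 = shut, slides along the case's own +x to 0.155 (end stop, fully open). Friction about 2 N; stays where left. Plate 4 mm thick, top 40 mm above the table; fully open it leaves x = -91 to 58 mm uncovered. A spanner not down in the insert blocks it. Starts 0 to 35 mm open.
- cover_grip (a point): middle of the straight ridge on the cover by which it is slid: 12 mm thick along the case's x, 60 mm long across it, top 53 mm above the table. With the cover shut it is at case x = -79, y = 0, 46 mm above the table; it moves with the cover.
- timer: white bench timer, 23 x 58 x 60 mm, standing; bystander. Origin: centre of its underside. Behind it at the left end of the table stands a tall black computer cabinet, in the way of a low swing of the arm from the left; an open laptop stands behind the case.
- tape_orange: roll of orange tape lying flat, 68 mm across, 13 mm high; bystander. Origin: centre of its underside.
- marker_blue: marker pen with blue cap, 134 mm long, 13 mm thick, lying; bystander. Origin: its middle, at the underside.
- amber_bottle: amber reagent bottle with black cap, 58 mm across, 111 mm high; bystander. Origin: centre of its underside.
Things that resemble listed ones, but are neither listed nor needed, are in the scene too. Leave any pink look-alike of the spanner_blue alone.

How it is judged:
By the outcome, as a careful person would: the job done as asked, in the order asked, and still so for the second after the job is handed in, with the robot touching nothing.
It also fails if it takes over 72 s, if anything falls off the work surface, if the arm or the gripper's body presses on something with over 40 N, if the wrist force passes 120 N, or if a joint passes its speed limit or range.

## Working session

There is one attempt and no reset: what is moved stays moved. The work goes in short steps, each a Python script; the robot and the scene stay as the last script left them, time stands still between calls to the robot, and variables do not carry over. Pictures are saved under pics/ and viewed, at most 10 in all, crops included, and the job is handed in when it is done.

```bash
mkdir -p pics; ls
python3 - <<'E'
from station import *
import cv2
for n in("side","top"):
    cv2.imwrite(f"pics/{n}0.png",snapshot(n)); c=get_calibration(n); print(n,c)
print(env.current_ee_rot(),env.current_time_s())
E
```

```text
pics
side {'intrinsics': array([[387.67962611,   0.        , 283.37694106],
       [  0.        , 387.67962611, 213.77466182],
       [  0.        ,   0.        ,   1.        ]]), 'R': array([[ 0.96218332, -0.27236132,  0.00474981],
       [-0.13590898, -0.49509733, -0.85814182],
       [ 0.23607626,  0.82504421, -0.51339075]]), 't': array([-0.49454666,  0.18626204,  1.33929571])}
top {'intrinsics': array([[384.49508278,   0.        , 281.4477961 ],
       [  0.        , 384.49508278, 211.26083763],
       [  0.        ,   0.        ,   1.        ]]), 'R': array([[ 0.04651045, -0.99891633, -0.00171382],
       [-0.97280832, -0.04490501, -0.2272169 ],
       [ 0.22689372,  0.01223518, -0.97384267]]), 't': array([-0.07226195,  0.53116677,  1.34429053])}
[-3.09204422e+00 -5.46400556e-01  4.99450366e-04] 0.1
```

View pics/side0.png

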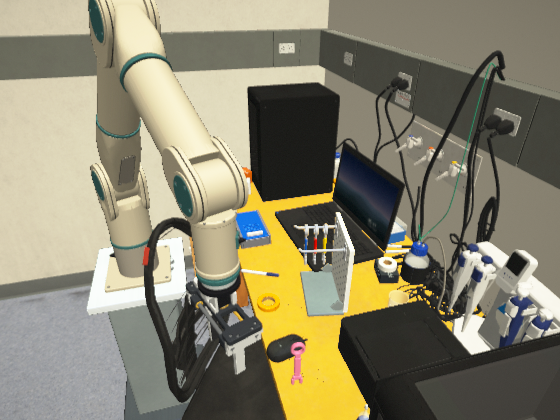

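View pics/top0.png

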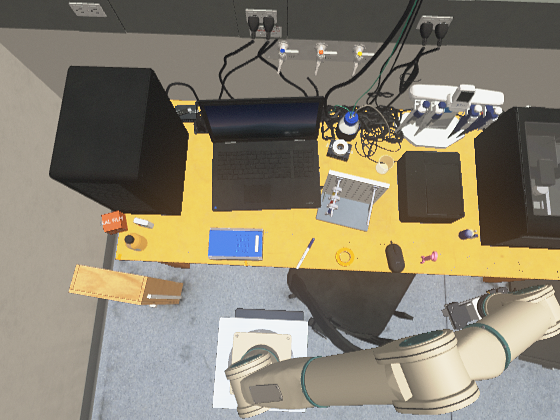

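The side view shows the rack at about (325,265), with a row of spanners on the left hook. The top view shows the blue case at (236,243) with its ridge near (257,243), the tape at (345,256) and the marker at (306,252). I'll enlarge these areas.

Run:
```python
import cv2,numpy as np
s=cv2.imread("pics/side0.png");t=cv2.imread("pics/top0.png")
a=cv2.resize(t[160:240,310:400],(450,400),interpolation=2)
b=cv2.resize(t[220:270,200:270],(350,250),interpolation=2)
c=cv2.resize(s[200:320,230:360],(650,600),interpolation=2)
cv2.imwrite("pics/c1.png",c)
m=np.zeros((400,800,3),np.uint8);m[:,:450]=a;m[:250,450:]=b
cv2.imwrite("pics/c2.png",m)
```

```text
(no output)
```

View pics/c1.png

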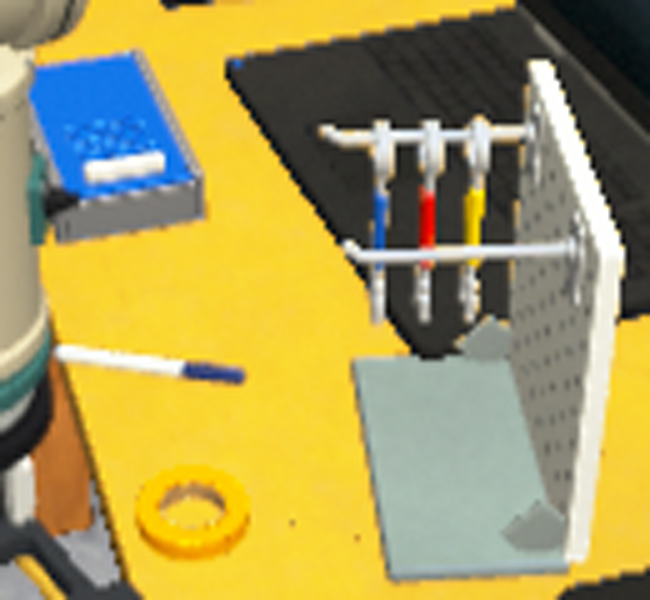

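View pics/c2.png

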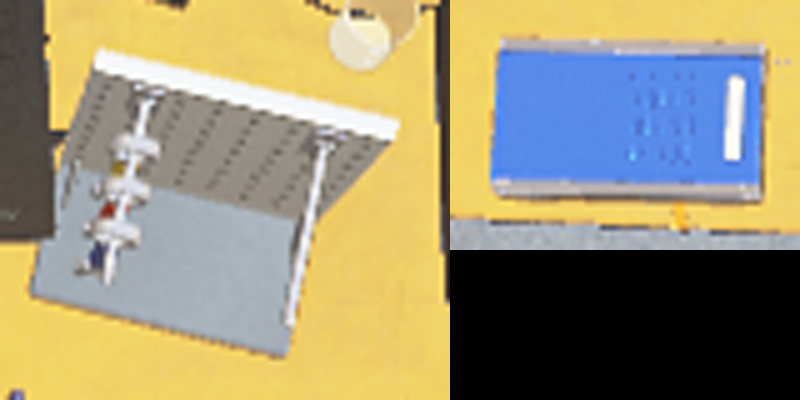

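The crops show blue in front, red in the middle and yellow rearmost on the left hook. The spare hook is on the right, with its nose tip at top px ≈(368,224). The case's ridge is at its right end, so case +x points roughly along world +y. Next I'll fit both poses.

```bash
cat > fit.py <<'E'
import numpy as np
from scipy.optimize import least_squares
from station import get_calibration
C={n:get_calibration(n) for n in("top","side")}
def proj(n,X):
    c=C[n];p=c["intrinsics"]@(c["R"]@X+c["t"]);return p[:2]/p[2]
def T(p,X): # x,y,yaw
    c,s=np.cos(p[2]),np.sin(p[2]);return np.array([p[0]+c*X[0]-s*X[1],p[1]+s*X[0]+c*X[1],X[2]])
def crop(n,u,v):
    if n=="t1":return "top",np.array([310+(u+.5)/5-.5,160+(v+.5)/5-.5])
    if n=="t2":return "top",np.array([200+(u-450+.5)/5-.5,220+(v+.5)/5-.5])
    return "side",np.array([230+(u+.5)/5-.5,200+(v+.5)/5-.5])
def fit(obs,p0,extra=None):
    o=[(crop(n,u,v),X) for n,u,v,X in obs]
    f=lambda p:np.concatenate([proj(c[0],T(p,X(p) if callable(X) else np.array(X)))-c[1] for c,X in o])
    r=least_squares(f,p0,loss="soft_l1");print(r.x.round(4));print(f(r.x).reshape(-1,2).round(1).tolist());return r.x
if __name__=="__main__":
    m=1e-3
    R=[("t1",30,293,(-.110,.1,.012)),("t1",287,355,(-.110,-.1,.012)),("t1",95,69,(0,.1,.238)),("t1",393,139,(0,-.1,.238)),
     ("t1",290,323,(-.131,-.06,.219)),("t1",320,145,(-.008,-.06,.212)),("t1",147,105,(-.008,.06,.212)),
     ("s",348,246,(-.131,-.06,.219)),("s",323,131,(-.131,.06,.219)),
     ("s",357,362,(-.110,.1,.012)),("s",390,575,(-.110,-.1,.012)),("s",597,252,(0,-.1,.238)),("s",530,64,(0,.1,.238)),
     ("s",381,152,(-.096,.06,.204)),("s",430,152,(-.066,.06,.204)),("s",478,150,(-.036,.06,.204))]
    r=fit(R,[.65,-.2,-.2])
    K=[("t2",499,39,(.097,.057,.043)),("t2",765,43,(-.097,.057,.043)),("t2",765,187,(-.097,-.057,.043)),("t2",495,182,(.097,-.057,.043)),
     ("t2",735,118,lambda p:np.array([-.079+p[3],0,.053])),("t2",738,77,lambda p:np.array([-.079+p[3],.03,.053])),("t2",732,160,lambda p:np.array([-.079+p[3],-.03,.053])),
     ("s",205,178,(-.097,.057,.043)),("s",203,215,(-.097,.057,.0)),("s",62,242,(-.097,-.057,0.)),
     ("s",125,160,lambda p:np.array([-.079+p[3],0,.053]))]
    # case +x ~ world +y ; case +y ~ world -x
    K=[(n,u,v,(lambda X:(lambda p:(X(p) if callable(X) else np.array(X))*np.array([1,-1,1])))(X)) for n,u,v,X in K]
    k=fit(K,[.42,.1,1.57,.01])
    for X in[(-.097,.06,.204),(-.131,-.06,.22)]:print(T(r,X))
    for X in[(-.079+k[3],0,.05),(-.05,0,.02)]:print(T(k,X))
    np.savez("poses.npz",r=r,k=k)
E
python3 fit.py
```

```text
[ 0.6068 -0.2945 -0.1917]
[[-0.4, 1.7], [0.4, 1.6], [-0.3, 0.1], [0.7, -0.0], [0.3, 0.2], [0.8, 0.6], [-0.3, 0.4], [0.6, 0.4], [0.8, -0.1], [-2.4, -1.3], [-1.0, -0.5], [1.6, 0.1], [0.1, -0.5], [0.5, -0.6], [0.5, -1.0], [0.6, -1.0]]
[0.4122 0.1138 1.5948 0.0019]
[[0.5, -0.4], [0.2, -0.1], [-0.9, 2.3], [-0.7, 2.1], [-0.0, -0.1], [-0.3, -0.2], [0.3, -0.3], [0.5, -0.9], [1.1, 1.1], [-0.4, 0.9], [0.3, 0.0]]
[ 0.52299964 -0.2171344   0.204     ]
[ 0.46676272 -0.32846008  0.22      ]
[0.4140504  0.03667001 0.05      ]
[0.41340022 0.06377688 0.02      ]
```

```bash
sed -i '/-.110,/{s/("t1",30,293,(-.110,.1,.012)),("t1",287,355,(-.110,-.1,.012)),//;s/("s",357,362,(-.110,.1,.012)),("s",390,575,(-.110,-.1,.012)),//}; s/("t2",765,187,(-.097,-.057,.043)),("t2",495,182,(.097,-.057,.043)),//' fit.py; python3 fit.py
cat > lib.py <<'E'
import numpy as np,cv2
from scipy.spatial.transform import Rotation as Ro
from station import env,grip,planner,snapshot
d=np.load("poses.npz");r,k=d["r"],d["k"]
def T(p,X):
    c,s=np.cos(p[2]),np.sin(p[2]);return np.array([p[0]+c*X[0]-s*X[1],p[1]+s*X[0]+c*X[1],X[2]])
rack=lambda x,y,z:T(r,(x,y,z))
case=lambda x,y,z:T(k,(x,y,z))
def down(psi,lean=0.,about=None): # lean: fingers tilt towards direction 'about' (yaw of the lean direction)
    R=Ro.from_euler("z",psi)*Ro.from_euler("x",np.pi)
    if lean: R=Ro.from_rotvec(-lean*np.array([-np.sin(about),np.cos(about),0]))*R
    return R.as_rotvec()
def st(m=""):print(m,"t%.1f"%env.current_time_s(),env.current_tool_pos().round(4),"F",np.round(env.current_force(),1),"w%.4f"%env.current_width(),"g%.1f"%env.current_grip_force())
def fwd(o):return Ro.from_rotvec(o).as_matrix()[:,2]
E
python3 - <<'E'
from lib import *
up=np.array([0,0,.1])
ik=planner.inverse_kinematics
q=lambda p,o:(lambda a:None if a is None else np.round(a,2))(ik(p,o))
for f in(0,np.pi):
  print(f)
  for n,p in dict(blue=rack(-.096,.06,.189),bh=rack(-.096,.06,.33),yel=rack(-.036,.06,.189),off=rack(-.16,.06,.2),so=rack(-.16,-.06,.2),sp=rack(-.04,-.06,.2)).items():print(n,p.round(3),q(p,down(r[2]+f)))
  for n,x in dict(shut=-.079+k[3],open=.076).items():print(n,q(case(x,0,.043),down(k[2]-np.pi/2+f)))
  for n,x,z,l in (("lay0",0,.13,.45),("layhi",0,.2,.45),("mid",-.04,.09,.3),("lay",-.07,.006,0),("home",-.05,.006,0),("home-",-.05,.006,.3)):print(n,case(x,0,z).round(3),q(case(x,0,z),down(k[2]+f,l,k[2])))
print(fwd(down(k[2],.45,k[2])))
E
```

```text
[ 0.6058 -0.2942 -0.195 ]
[[-0.4, 0.3], [0.6, 0.4], [0.0, 0.5], [0.7, 0.9], [-0.4, 0.6], [0.1, 0.3], [0.5, -0.1], [1.1, 0.0], [-0.2, -0.5], [0.2, -0.7], [0.2, -1.0], [0.3, -1.0]]
[ 0.4113  0.1156  1.5945 -0.    ]
[[0.0, -0.2], [-0.4, 0.2], [-0.0, 0.1], [-0.3, 0.1], [0.3, -0.0], [0.2, -1.2], [0.7, 0.9], [-0.7, 0.6], [0.1, 0.1]]
[ 0.52224316 -0.21650283  0.204     ]
[ 0.46563871 -0.3276421   0.22      ]
[0.4132059  0.03660409 0.05      ]
[0.4125171  0.06560011 0.02      ]
0
blue [ 0.523 -0.217  0.189] [ 0.24  0.53  0.15  1.78 -0.1   0.84 -1.32]
bh [ 0.523 -0.217  0.33 ] [ 0.27  0.39  0.11  1.58 -0.05  1.17 -1.38]
yel [ 0.582 -0.228  0.189] [ 0.23  0.61  0.16  1.61 -0.12  0.93 -1.33]
off [ 0.46  -0.204  0.2  ] [ 0.26  0.43  0.14  1.93 -0.08  0.79 -1.32]
so [ 0.437 -0.322  0.2  ] [ 0.47  0.49  0.17  1.83 -0.11  0.84 -1.07]
sp [ 0.555 -0.345  0.2  ] [ 0.41  0.65  0.18  1.52 -0.13  0.99 -1.14]
shut [-0.23  0.63  0.11  2.29 -0.27  0.24 -1.43]
open [-0.59  0.65  0.14  2.19 -0.27  0.31 -1.78]
lay0 [0.411 0.116 0.13 ] [ 0.5   0.59 -0.65  2.23 -0.27  0.42  0.21]
layhi [0.411 0.116 0.2  ] [ 0.55
[... 604 characters left out ...]
.87  1.32]
so [ 0.437 -0.322  0.2  ] [ 1.02  0.55 -0.67  1.81  0.42  0.92  1.55]
sp [ 0.555 -0.345  0.2  ] [ 0.88  0.71 -0.65  1.5   0.46  1.09  1.5 ]
shut [ 0.09  0.64 -0.36  2.28  0.71  0.33  0.71]
open [-0.31  0.66 -0.27  2.19  0.49  0.36  0.61]
lay0 [0.411 0.116 0.13 ] [-0.07  0.52  0.16  2.25 -0.95  0.67 -2.19]
layhi [0.411 0.116 0.2  ] [-0.13  0.38  0.24  2.18 -0.78  0.81 -2.41]
mid [0.412 0.076 0.09 ] [-0.1   0.56  0.16  2.27 -0.89  0.51 -2.25]
lay [0.413 0.046 0.006] [ 0.49  0.97 -1.06  2.28  1.35  0.83  1.62]
home [0.413 0.066 0.006] [ 0.44  0.98 -1.06  2.28  1.35  0.84  1.57]
home- [0.413 0.066 0.006] [ 0.13  0.75 -0.12  2.29 -1.08  0.25 -2.01]
[-0.01032959  0.43484286 -0.9004471 ]
```

Run:
```python
from lib import *
o=down(r[2])
env.goto(rack(-.096,.06,.30),o); st()
grip(.06,20)
env.move_straight(rack(-.096,.06,.189),.15); st()
grip(.0,20); st()
env.move_straight(rack(-.096,.06,.201),.08); st("up")
env.move_straight(rack(-.165,.06,.201),.12); st("off")
cv2.imwrite("pics/a.png",np.hstack([cv2.resize(snapshot("side")[190:310,230:360],(433,400)),cv2.resize(snapshot("top")[160:240,300:373],(365,400))]))
```

```text
t1.9 [ 0.5227 -0.2179  0.2999] F [ 0.1  0.2 -0. ] w0.0944 g0.0
 t3.5 [ 0.5239 -0.217   0.1897] F [-0.4 -0.  -0.4] w0.0598 g0.0
 t4.1 [ 0.5234 -0.2167  0.1893] F [-0.2  1.1  2.6] w0.0324 g20.0
up t4.4 [ 0.5235 -0.2169  0.2013] F [-0.1 -0.1 -2. ] w0.0321 g20.0
off t5.1 [ 0.4565 -0.2035  0.2011] F [ 0.   0.6 -1.6] w0.0325 g20.0
```

View pics/a.png

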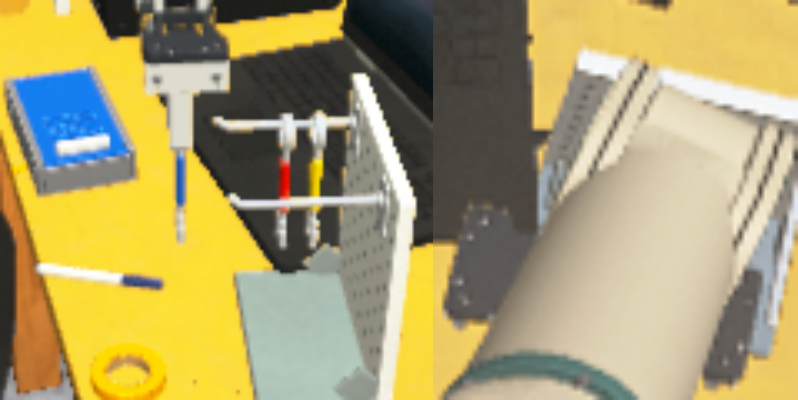

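The picture shows blue held clear of the hook, hanging straight, with red and yellow undisturbed.

Run:
```python
from lib import *
o=down(r[2])
def place(x):
    env.move_straight(rack(-.165,-.06,.202),.2)
    env.move_straight(rack(x,-.06,.202),.15); st("in")
    env.move_straight(rack(x,-.06,.1895),.08); grip(.056); st("rel")
    env.move_straight(rack(x,-.06,.28),.2)
place(-.042)
env.goto(rack(-.066,.06,.28),o)
env.move_straight(rack(-.066,.06,.189),.15); grip(0,20); st("red")
env.move_straight(rack(-.066,.06,.201),.08)
env.move_straight(rack(-.165,.06,.201),.15); st("off")
place(-.078)
env.move_straight(rack(-.078,-.06,.32),.2); env.goto(rack(-.036,.06,.3),o); st()
cv2.imwrite("pics/b.png",cv2.resize(snapshot("side")[190:310,230:360],(650,600)))
```

```text
in t6.9 [ 0.5521 -0.3445  0.2019] F [ 1.  -0.5 -1.7] w0.0323 g20.0
rel t7.8 [ 0.553  -0.3449  0.1895] F [ 0.3 -0.5  0.6] w0.0563 g0.0
red t10.2 [ 0.553  -0.2225  0.1896] F [ 0.1 -0.4  2.1] w0.0322 g20.0
off t11.3 [ 0.4567 -0.2035  0.2011] F [ 1.8 -0.  -1.1] w0.0323 g20.0
in t12.8 [ 0.5169 -0.3371  0.2017] F [-0.5  0.  -0.6] w0.0321 g20.0
rel t13.7 [ 0.5176 -0.3379  0.1895] F [ 0.5  0.  -0.8] w0.0560 g0.0
 t15.2 [ 0.5815 -0.2274  0.2981] F [-0.1 -1.1 -0.4] w0.0561 g0.0
```

View pics/b.png

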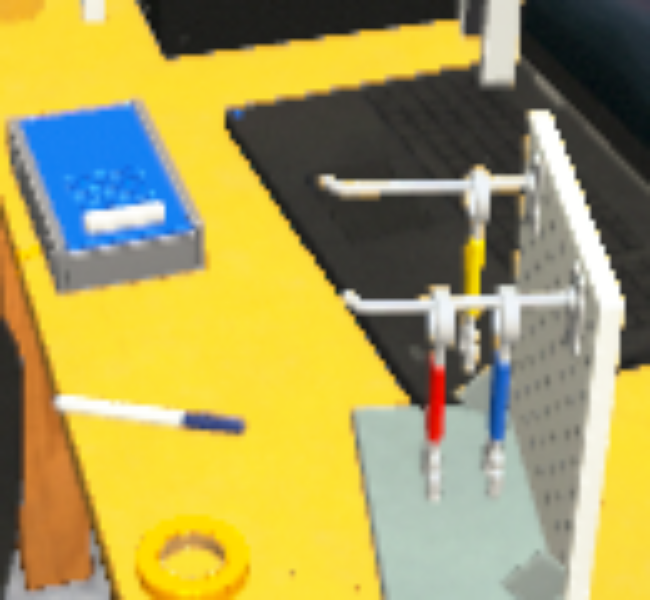

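Red and blue hang on the spare hook and yellow is alone on the full one. Next, the cover.

Run:
```python
from lib import *
from fit import proj
for X,uv in(((-.097,-.057,.043),(203,240)),((-.097,.057,.043),(57,253)),((-.097,-.057,0),(203,267)),((-.097,.057,0),(60,292)),((.097,-.057,.043),(140,102)),((.097,.057,.043),(10,120)),((-.079,0,.053),(125,214))):
    print(X,(proj("side",case(*X))-[230+uv[0]/5-.4,190+uv[1]/5-.4]).round(1))
psi=k[2]-np.pi/2;o=down(psi,.2,np.pi+psi)
env.goto(case(-.079,0,.2),o);st()
env.move_straight(case(-.079,0,.0445),.15);st("at ridge")
grip(0,25);st("grip")
p=env.current_tool_pos();a=case(1,0,0)-case(0,0,0)
env.move_straight(p+.145*a,.12);st("slid")
for i in range(8):
    p=env.current_tool_pos(); env.move_straight(p+.003*a,.03); f=env.current_force()
    st()
    if abs(f@a)>8: break
```

```text
(-0.097, -0.057, 0.043) [ 0.6 -3.6]
(-0.097, 0.057, 0.043) [-0.3 -1.1]
(-0.097, -0.057, 0) [0.7 0.5]
(-0.097, 0.057, 0) [-0.3  0.6]
(0.097, -0.057, 0.043) [ 0.6 -1. ]
(0.097, 0.057, 0.043) [-0.7 -0.6]
(-0.079, 0, 0.053) [ 0.1 -0.7]
 t16.5 [0.4145 0.0354 0.2003] F [ 0.1  0.7 -0. ] w0.0560 g0.0
at ridge t17.7 [0.4138 0.0366 0.045 ] F [-0.9 -0.   0.1] w0.0559 g0.0
grip t18.4 [0.4132 0.0367 0.0445] F [-0.5  0.8  1.7] w0.0112 g25.0
slid t19.8 [0.4096 0.1821 0.0445] F [-0.1  1.9  1. ] w0.0115 g25.0
 t20.1 [0.4095 0.1846 0.0445] F [-0.  -0.4  1.9] w0.0115 g25.0
 t20.3 [0.4095 0.1874 0.0445] F [-0.2 -2.6  1.5] w0.0118 g25.0
 t20.6 [0.4094 0.1903 0.0445] F [ 0.1 -3.4  2.6] w0.0118 g25.0
 t20.8 [0.4093 0.1904 0.0445] F [ 2.1 -9.1  3.4] w0.0119 g25.0
```

Run:
```python
from lib import *
o=down(r[2])
grip(.05); p=env.current_tool_pos(); env.move_straight(p+[0,0,.12],.2)
env.goto(rack(-.036,.06,.3),o)
env.move_straight(rack(-.036,.06,.189),.18); grip(0,20); st("yel")
env.move_straight(rack(-.036,.06,.201),.08)
env.move_straight(rack(-.165,.06,.201),.18); st("off")
env.move_straight(rack(-.165,.06,.29),.25)
L=.42;oc=down(k[2],L,k[2])
def tcp(x,z,l):return case(x+.015*np.sin(l),0,z-.015*np.cos(l))
env.goto(tcp(-.005,.24,L),oc); st("hover")
ik=planner.inverse_kinematics
for th,l in((.42,.42),(.7,.35),(1,.25),(1.3,.1),(1.57,0)):
    q=ik(tcp(.05-.125*np.sin(th),.017+.125*np.cos(th)+.004*np.sin(th),l),down(k[2],l,k[2]));print(th,None if q is None else np.round(q,2))
cv2.imwrite("pics/d.png",np.hstack([cv2.resize(snapshot("side")[150:270,200:330],(433,400)),cv2.resize(snapshot("top")[190:270,200:273],(365,400))]))
```

```text
yel t25.2 [ 0.5827 -0.2284  0.1899] F [0.2 0.6 3.8] w0.0321 g20.0
off t26.4 [ 0.4569 -0.2036  0.2012] F [ 0.2 -0.1 -0.8] w0.0326 g20.0
hover t28.4 [0.4116 0.1162 0.2259] F [ 2.1 -0.5 -0.4] w0.0321 g20.0
0.42 [ 0.32  0.55 -0.43  2.25 -0.51  0.42  0.44]
0.7 [ 0.29  0.56 -0.37  2.25 -0.42  0.39  0.39]
1 [ 0.2   0.59 -0.28  2.27 -0.31  0.31  0.29]
1.3 [-0.12  0.64  0.04  2.29 -0.53  0.24  0.46]
1.57 [ 0.06  0.73 -0.33  2.29  0.98  0.26 -1.13]
```

View pics/d.png

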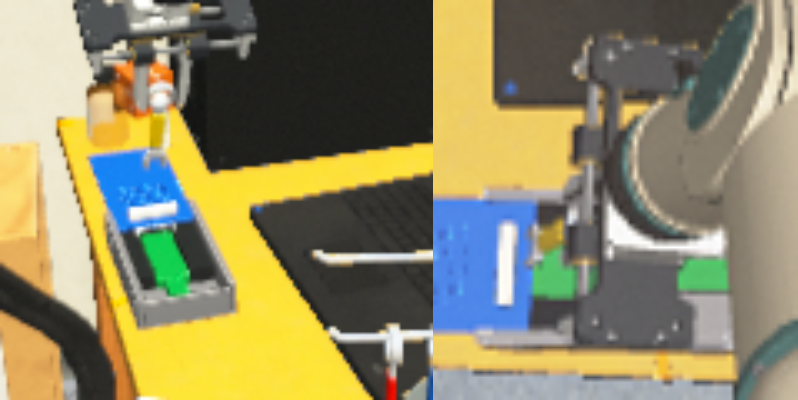

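The spanner leans with the fingers, its jaw towards case +x (left in the top crop, about (537,250)), over the open insert. The end of the laying path is close to a joint limit, so I'll check IK continuity there first.

Run:
```python
from lib import *
from fit import proj
print(proj("top",case(-.005+.125*np.sin(.42),0,.24-.125*np.cos(.42))),"seen 220.8,240")
ik=planner.inverse_kinematics
print(np.round(env.current_joints(),2))
def tcp(x,z,l,g=.015):return case(x+g*np.sin(l),0,z-g*np.cos(l))
for z in(.021,.026,.035,.05):
  for l in(-.3,-.15,0,.15,.3,.45):
    q=ik(tcp(-.07,z,l),down(k[2],l,k[2]));print(z,l,None if q is None else np.round(q,2))
```

```text
[218.73688065 239.36013487] seen 220.8,240
[ 0.32  0.34 -0.39  2.13 -0.45  0.73  0.32]
0.021 -0.3 [-0.64  0.79  0.33  2.25  0.21  0.24 -0.57]
0.021 -0.15 [-0.68  0.82  0.58  2.29 -1.04  0.31  0.79]
0.021 0 [ 0.05  0.73 -0.33  2.29  0.98  0.26 -1.14]
0.021 0.15 [ 0.31  0.77 -0.52  2.29  0.98  0.25 -1.02]
0.021 0.3 [ 0.18  0.75 -0.14  2.29 -0.98  0.24  1.06]
0.021 0.45 [ 0.42  0.81 -0.32  2.26 -0.84  0.28  1.03]
0.026 -0.3 [-0.64  0.78  0.33  2.25  0.19  0.26 -0.55]
0.026 -0.15 [-0.68  0.8   0.58  2.29 -0.99  0.31  0.75]
0.026 0 [ 0.05  0.71 -0.33  2.29  0.94  0.27 -1.1 ]
0.026 0.15 [ 0.31  0.76 -0.52  2.29  0.93  0.25 -0.97]
0.026 0.3 [ 0.18  0.74 -0.14  2.29 -0.94  0.25  1.02]
0.026 0.45 [ 0.49  0.82 -0.44  2.25 -0.55  0.24  0.73]
0.035 -0.3 [-0.64  0.75  0.33  2.25  0.21  0.28 -0.56]
0.035 -0.15 [-0.57  0.73  0.4   2.28 -0.54  0.23  0.29]
0.035 0 [-0.44  0.72  0.4   2.3  -1.03  0.3   0.89]
0.035 0.15 [ 0.31  0.73 -0.52  2.29  0.83  0.26 -0.88]
0.035 0.3 [ 0.18  0.72 -0.14  2.29 -0.88  0.27  0.96]
0.035 0.45 [ 0.49  0.8  -0.44  2.25 -0.54  0.26  0.72]
0.05 -0.3 [-0.63  0.72  0.31  2.24  0.25  0.32 -0.6 ]
0.05 -0.15 [-0.43  0.67  0.19  2.27  0.12  0.25 -0.37]
0.05 0 [-0.33  0.66  0.22  2.29 -0.58  0.24  0.44]
0.05 0.15 [-0.07  0.65  0.04  2.29 -0.73  0.26  0.7 ]
0.05 0.3 [ 0.29  0.7  -0.31  2.28 -0.44  0.24  0.5 ]
0.05 0.45 [ 0.49  0.76 -0.43  2.25 -0.54  0.3   0.7 ]
```

```bash
cat >> lib.py <<'E'
L=.42
def tcp(x,z,l=L,g=.015):return case(x+g*np.sin(l),0,z-g*np.cos(l))
E
python3 - <<'E'
from lib import *
env.move_straight(tcp(-.005,.145),.15); env.pause(.15)
b=np.mean([env.current_force() for _ in range(1)],axis=0); st("base")
z=.145
while z>.126:
    z-=.003; env.move_straight(tcp(-.005,z),.04); f=env.current_force()-b
    if f[2]>2.5: break
st("contact"); print("z",z)
th0=np.arccos(min(1,(z-.017)/.125)); xc0=-.005+.125*np.sin(th0); print("th0",th0,"xc",xc0)
np.save("th.npy",[th0,xc0])
E
```

```text
base t29.4 [0.412  0.1167 0.1321] F [ 0.2  0.4 -0.8] w0.0321 g20.0
contact t30.6 [0.4129 0.116  0.1172] F [-0.5 -5.8 14.6] w0.0325 g20.0
z 0.12999999999999998
th0 0.44176142415005915 xc 0.048441556863549604
```

Run:
```python
from lib import *
th0,xc0=.42,.0475
for th in np.linspace(th0,np.pi/2,12)[1:]:
    s=(th-th0)/(np.pi/2-th0); xc=xc0+s*(.059-xc0)
    env.move_straight(tcp(xc-.125*np.sin(th),.017+.125*np.cos(th)+.0055*np.sin(th)),.09)
    f=env.current_force(); print("%.2f"%th,f.round(1))
    if np.linalg.norm(f)>30: print("STOP");break
st()
cv2.imwrite("pics/e.png",np.hstack([cv2.resize(snapshot("side")[150:270,200:330],(433,400)),cv2.resize(snapshot("top")[190:270,200:273],(365,400))]))
```

```text
0.52 [ 0.1 -3.   6.9]
0.63 [-0.2 -4.2  8.6]
0.73 [ 0.3 -3.5  3.7]
0.84 [ 0.4 -0.6  0.8]
0.94 [ 0.1 -1.1  0.7]
1.05 [ 0.2 -0.5  1.2]
1.15 [1.2 0.2 0.1]
1.26 [ 0.4 -0.7  1.4]
1.36 [-0.3 -0.5  1. ]
1.47 [0.1 0.3 0.6]
1.57 [ 0.3 -1.2  0.6]
 t33.8 [0.4127 0.056  0.0092] F [ 0.3 -1.2  0.6] w0.0327 g20.0
```

View pics/e.png

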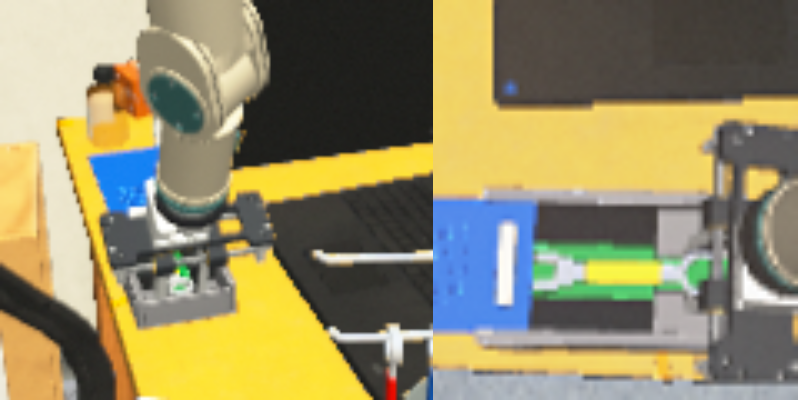

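The spanner lies flat in the channel, jaw end at about (537,270) by the cover's edge and ring between the fingers. Next, the gentle push home.

Run:
```python
from lib import *
a=case(1,0,0)-case(0,0,0)
env.move_straight(tcp(-.054,.0222),.05); st()
x=-.054
while x<-.043:
    x+=.0015; env.move_straight(tcp(x,.0222),.03); f=env.current_force(); print(round(x,4),f.round(1))
    if -(f@a)>7: break
st()
```

```text
t34.3 [0.4122 0.0682 0.0089] F [ 0.4  1.3 -0.2] w0.0320 g20.0
-0.0525 [-0.3 -0.4 -0.2]
-0.051 [-0.  -2.1  1. ]
-0.0495 [ 0.2 -4.9 -0.3]
-0.048 [-1.3 -8.3  0.4]
 t35.3 [0.4131 0.0704 0.0075] F [-1.3 -8.3  0.4] w0.0324 g20.0
```

Run:
```python
from lib import *
grip(.054); st("rel")
p=env.current_tool_pos(); env.move_straight(p+[0,0,.15],.2)
psi=k[2]-np.pi/2;o=down(psi,.2,np.pi+psi)
env.goto(case(.075,0,.16),o); st()
cv2.imwrite("pics/f.png",np.hstack([cv2.resize(snapshot("side")[150:270,200:330],(433,400)),cv2.resize(snapshot("top")[190:270,200:273],(365,400))]))
```

```text
rel t35.9 [0.4123 0.074  0.0086] F [-0.6 -0.3  0.3] w0.0540 g0.0
 t38.6 [0.4094 0.19   0.1597] F [ 0.1 -0.4 -0.2] w0.0540 g0.0
```

View pics/f.png

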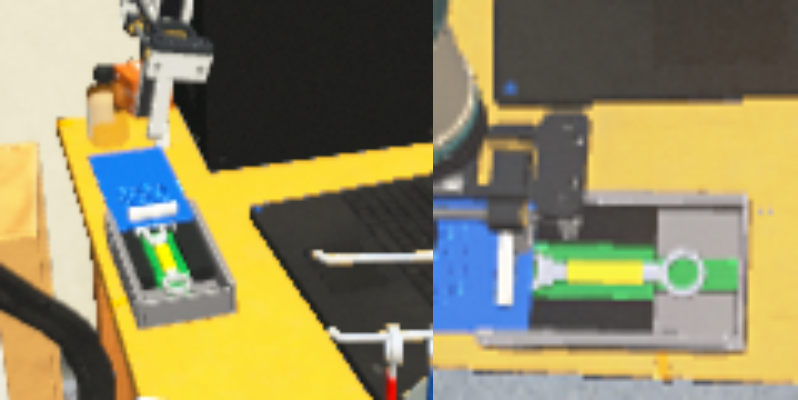

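Run:
```python
from lib import *
from fit import proj
for x in(-.05,-.055):print(proj("top",case(x,0,.026)))
print("wall",proj("top",case(-.097,0,.035)), "seen 262.4")
# precise ring hole centre: green blob inside ring
t=snapshot("top");c=cv2.resize(t[232:256,240:268],None,fx=8,fy=8,interpolation=cv2.INTER_CUBIC)
h=cv2.cvtColor(c,cv2.COLOR_BGR2HSV);m=((h[...,0]>45)&(h[...,0]<80)&(h[...,1]>120)).astype(np.uint8)
n,_,s,ce=cv2.connectedComponentsWithStats(m)
for i in range(1,n):
    if s[i,4]>100:print(s[i],((ce[i]+.5)/8-.5+[240,232]).round(2))
```

```text
[249.17033301 244.18143765]
[250.52943567 244.2118743 ]
wall [261.82257213 244.11494351] seen 262.4
[  0  60  34  22 636] [241.54 240.28]
[  58   81   43   41 1374] [249.49 244.12]
[ 114   81   52   46 2089] [257.18 244.52]
[  0 119  46  24 730] [241.69 247.81]
```

The ring centre measures (249.5,244.1) against a predicted (249.2,244.2) for fully home, so the spanner is home. Next I'll close the cover.

Run:
```python
from lib import *
env.move_straight(case(.075,0,.0445),.15)
grip(0,25);st("grip")
p=env.current_tool_pos();a=case(1,0,0)-case(0,0,0)
env.move_straight(p-.1*a,.12);st("slid");env.move_straight(p-.149*a,.1);st()
for i in range(8):
    q=env.current_tool_pos(); env.move_straight(q-.002*a,.03); f=env.current_force(); st()
    if abs(f@a)>9: break
grip(.05); p=env.current_tool_pos(); env.move_straight(p+[0,0,.2],.25); env.goto(case(-.05,-.0,.35)+[.05,-.05,0],down(k[2]-np.pi/2)); st("end")
s=snapshot("side");t=snapshot("top")
cv2.imwrite("pics/g.png",np.hstack([cv2.resize(s[170:320,220:360],(420,450)),cv2.resize(t[200:300,180:264],(378,450))]))
```

```text
grip t40.4 [0.4096 0.1902 0.0445] F [ 0.  -1.5  1. ] w0.0116 g25.0
slid t41.4 [0.4121 0.0897 0.0445] F [ 0.7 -1.3  0.8] w0.0117 g25.0
 t42.0 [0.4133 0.0405 0.0445] F [ 1.  -1.7  0.4] w0.0116 g25.0
 t42.3 [0.4134 0.0392 0.0445] F [1.3 0.9 0.3] w0.0117 g25.0
 t42.5 [0.4134 0.0377 0.0445] F [2.  1.9 0.8] w0.0117 g25.0
 t42.8 [0.4134 0.0357 0.0445] F [ 1.5  1.9 -0.3] w0.0114 g25.0
 t43.0 [0.4134 0.0352 0.0445] F [1.9 5.5 1.4] w0.0119 g25.0
 t43.3 [0.4134 0.0352 0.0445] F [1.  5.8 1.2] w0.0116 g25.0
 t43.5 [0.4134 0.0352 0.0445] F [1.  6.8 1.8] w0.0114 g25.0
 t43.8 [0.4134 0.0352 0.0445] F [1.9 7.5 2. ] w0.0114 g25.0
 t44.0 [0.4134 0.0352 0.0445] F [1.9 6.8 0.6] w0.0119 g25.0
end t46.3 [0.4619 0.0159 0.3494] F [ 0.9  0.7 -2. ] w0.0500 g0.0
```

View pics/g.png

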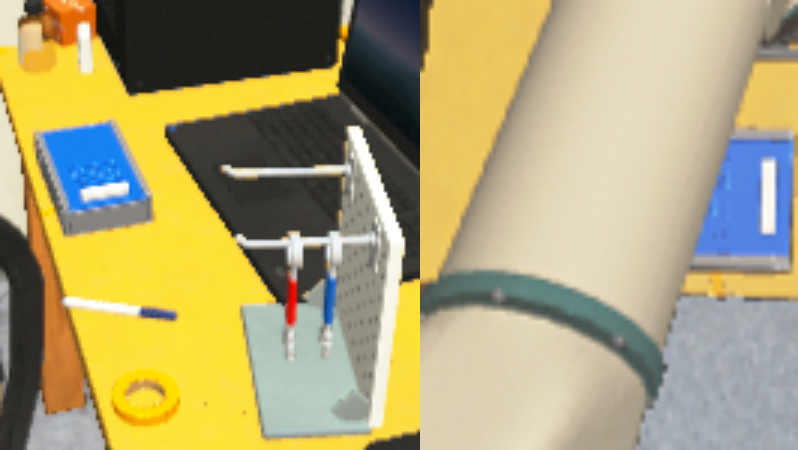

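The cover travelled its full 155 mm to the stop. Red and blue hang on the spare hook, and the marker, tape, timer and bottle look undisturbed.

```bash
python3 -c "
from station import env
print(env.hand_in())"
```

```text
the job is handed in; nothing more can be done
None
```

I handed the job in after about 46 s: the yellow spanner lies fully home in the insert, the cover is slid fully shut, and the red and blue spanners hang on the spare hook with the other items I could see undisturbed.

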